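Fit the upper tier on a chocolate display stand

ROBOT

A 6-joint arm with a two-finger parallel gripper is mounted at the origin on the work surface. World frame = base frame: x ahead of the robot, y to its left, z up, the work surface at z = 0. Lengths are in m, angles in rad, forces in N, time in s.
With the tool pointing down it reaches from about 0.3 to 1 m from the base axis. Payload 5.1 kg.
Tool frame: the origin (TCP) lies midway between the tips of the shut fingers; the grasp point (between the pads) lies 19 mm behind it; z points along the fingers, y is the direction in which the jaws open and shut (so a half turn about z gives the same grasp; the last joint's range is limited). The gripper opens to 95 mm and grips with 3 to 60 N. Pads are 20 mm wide; open, the fingers measure 119 mm over their backs; the gripper's body (75 mm by 180 mm) begins 59 mm behind the grasp point.
Start: joints at [-1.363, 0.124, 1.65, -0, 1.367, -0.083], TCP at [0.186, -0.623, 0.215] pointing down, gripper open.
Joint ranges: [-2.61, 2.61], [-1.02, 2.33], [0.03, 2.71], [-1.35, 4.49], [0.32, 2.68], [-2.91, 2.91]. Speed limits (rad/s): [2.57, 2.57, 3.14, 3.14, 3.14, 3.14].

INTERFACE

Orientations are given as a unit quaternion [w, x, y, z].
In Python, from station import * gives the robot as it stands. The module is installed in compiled form; this text tells all that it offers.
- The arm moves only by the tool play_rows, never from a script. Its argument "plan" is a list of rows, each a list of 2 entries, a list of its own where there are three numbers: the shift along the world's x, y, z in m, then the turn, a rotation vector about the world's x, y, z in rad. A call has 1 to 12 rows; each row shifts and turns the commanded pose from where the row before left it; what a row does not reach is not made up. A row lasts 1/10 s, in which the tool goes at most 50 mm and 8.59 degrees, less where a joint would pass 70% of its speed; a pose out of reach is approached as far as the arm can. A call with a gripper value outside its range is refused whole. "fingers" is the opening, from 0 (shut) to 1 (fully open), set as the call begins (left out, the last holds). The fingers move at their own pace and stop on an object; the grip force is fixed at half the most. Time passes only in rows, so rows that do not move let the fingers close. It gives the time, the measured TCP pose, the force and the opening at its end, in the units of the state.
- read_state(): the state, without advancing time (a new reading comes with each control period).
- camera(name): name is "side" or "top" or "wrist"; returns a dict with "image" (400x640x3 uint8, red, green, blue), "fx", "fy", "cx", "cy" (pixels), "R" (3x3) and "t" (3): a world point X has camera coordinates R X + t. Camera axes: x right, y down, z forward; pixel columns grow to the right and rows downward; lengths in m; the calibration is good to about 2 mm. A picture is of the moment at which its call begins. There is no depth.
- close_job(): hands the job in, once; it reports no verdict.
The state is a dict: "time_s": time; "joint_positions": joint angles; "joint_vel": joint speeds; "joint_efforts": joint torques, N m; "tool_pos": TCP position; "orientation": TCP orientation; "wrist_force": force on the tool from outside, world axes, zero at the start; "wrist_torque": the same for the moment, N m; "gripper_width": finger opening in m.
Only numpy, scipy, OpenCV 4.12 (cv2) and the standard library are available. Lean on these libraries where they do the work, as an engineer would, in place of code of your own. Each camera call takes 0.05 s, during which the arm holds its last target.

TASK

Fit the wooden tray tier onto the display stand: lower its drilled post squarely over the steel rod, turn it until the slot in its foot finds the cross-bar on the rod, and bring it gently down until it sits fully home on the stand's wooden seat, then let go. Guide it all the way down level, without dropping it or forcing it against the stand, and leave the other things on the counter where they are.

Things in the scene. Friction and masses are not known exactly. Their poses are not given: they have to be found in the camera images.
- tier: Loose wooden tray tier, 0.3-0.55 kg. Origin: centre of its underside; z up along the bore, x along the tray's long side. From below: a foot 60 x 60 mm, 18 mm high; on it a tray 170 (x) by 110 mm (y), 6 mm thick, its rim reaching 34 mm above the underside; a post up to 110 mm. A half turn makes no difference.
- tier_post (a point): Centre of the top of the tier's square post, 110 mm above its underside. The post, 28 x 28 mm, sides along the tier's x and y, rises 86 mm clear of the tray: grip it here. A vertical round bore, 14 mm diameter, runs right through it and out of the foot.
- tier_slot (a point): Middle of the slot in the foot's underside (at the tier's origin). The slot runs the whole 60 mm along the tier's x (the tray's long side), 12.5 mm wide, 18 mm deep, widened to 14 mm round the bore.
- stand: Stand fixed to the counter: round wooden foot 130 mm wide, on it a round seat 72 mm wide with a flat top 30 mm above the counter, and from its middle a vertical steel rod, 12 mm diameter. Origin: centre of the underside, on the rod's axis; z up. Home, the tier's origin is 30 mm above this one. Contact of over 40 N between tier and stand counts as forcing it.
- stand_rod_tip (a point): The top of the stand's rod, on its axis, 152 mm above the counter; the last 4 mm are tapered. Slow down before the bar and the seat: touched at about 10 mm/s they give a jolt under 25 N, at 50 mm/s (on the flat seat even at 20) it can pass 40 N.
- stand_bar (a point): Middle of the steel cross-bar through the rod, 38 mm above the counter: 52 mm long, 10 mm wide, 8 mm high, rigid. Its direction is NOT measured (this point's axes are the stand's): it lies level, within 0.6 rad either way of the stand's x axis. See it or feel for it: a tier turned wrongly rests on it 12 mm too high; slot and bar parallel within about 0.05 rad, it goes down.
- praline: Bystander: loose chocolate, 32 mm wide, 17 mm high; origin at the centre of its underside.
- spacer: Bystander: loose wooden tube, 32 mm wide, 45 mm high, standing; origin at the centre of its underside.
- giftbox: Bystander: small cardboard box 70 x 55 x 35 mm; origin at the centre of its underside.
- bowl: Bystander: white bowl, 100 mm wide, 45 mm high; origin at the centre of its underside.
- spatula: Bystander: spatula lying on the counter; origin near its middle.
- jar: Bystander: closed jar, 70 mm wide, 100 mm high; origin at the centre of its underside.
- mug: Bystander: white mug, 80 mm wide, 90 mm high; origin at the centre of its underside.

How it is judged:
By the outcome, as a careful person would: the job done as asked, in the order asked, and still so for the second after the job is handed in, with the robot touching nothing.
It also fails if it takes over 72 s, if anything falls off the work surface, if the arm or the gripper's body presses on something with over 40 N, if the wrist force passes 120 N, or if a joint passes its speed limit or range.

## Working session

There is one attempt and no reset: what is moved stays moved. The work goes in short steps, Python scripts to look and compute and a tool call to move; the robot and the scene stay as the last step left them, time stands still between calls to the robot, and variables do not carry over. Pictures are saved under pics/ and viewed, and the job is handed in when it is done.

Besides the shell and the picture viewer there is one more tool, called after "Call:" as name(argument=value, ...), one argument or row to a line, values as JSON. play_rows: Moves the arm, as the interface text tells. Its arguments: {"type":"object","properties":{"plan":{"type":"array"},"fingers":{"type":"number"}},"required":["plan"]}

```bash
mkdir -p pics; cat > h.py <<'E'
from station import *
import numpy as np, cv2, pickle
def snap(n,tag):
    c=camera(n); cv2.imwrite(f"pics/{tag}.png",c["image"][:,:,::-1]); pickle.dump(c,open(f"pics/{tag}.pkl","wb")); return c
def proj(c,X):
    p=np.array(c["R"])@np.array(X)+np.array(c["t"]); return c["fx"]*p[0]/p[2]+c["cx"],c["fy"]*p[1]/p[2]+c["cy"]
def back(c,u,v,z):
    R=np.array(c["R"]);t=np.array(c["t"]); o=-R.T@t; d=R.T@np.array([(u-c["cx"])/c["fx"],(v-c["cy"])/c["fy"],1]); return o+d*(z-o[2])/d[2]
def ld(tag): return pickle.load(open(f"pics/{tag}.pkl","rb"))
E
python3 - <<'E'
from h import *
for n in("side","top","wrist"):
    c=snap(n,n+"0"); print(n,c["fx"],-np.array(c["R"]).T@c["t"],np.round(c["R"],3).tolist())
print(read_state())
E
```

```text
side 452.33104637829683 [-0.03549593  0.67263059  1.08113784] [[-0.741, -0.671, 0.02], [-0.504, 0.536, -0.677], [0.444, -0.512, -0.736]]
top 446.5764089593173 [0.3877342  0.00534606 1.31547519] [[0.02, -1.0, 0.001], [-0.99, -0.02, -0.137], [0.137, 0.002, -0.991]]
wrist 294.134117856139 [ 0.26157053 -0.59985837  0.38223963] [[0.289, -0.957, -0.003], [-0.919, -0.278, 0.278], [-0.267, -0.078, -0.961]]
{'time_s': 0.15, 'joint_positions': array([-1.36257068e+00,  1.24358650e-01,  1.65133119e+00, -1.33597091e-05,
        1.36748403e+00, -8.25765432e-02]), 'joint_vel': array([-0.00206952, -0.00307729, -0.0030515 ,  0.00138301, -0.00332134,
        0.00026023]), 'joint_efforts': array([ 4.06838972e-04, -4.18193114e+01, -3.60470688e+01,  7.74571043e-02,
        4.68545908e-02, -1.00491461e-04]), 'tool_pos': array([ 0.18625139, -0.6222399 ,  0.21368446]), 'orientation': array([-7.88638845e-04,  9.89447365e-01,  1.44890600e-01, -5.61653036e-05]), 'wrist_force': array([-0.52362743, -0.59235503,  0.14612335]), 'wrist_torque': array([-0.01400935,  0.00932639, -0.05005288]), 'gripper_width': 0.09531784106605394}
```

View pics/top0.png

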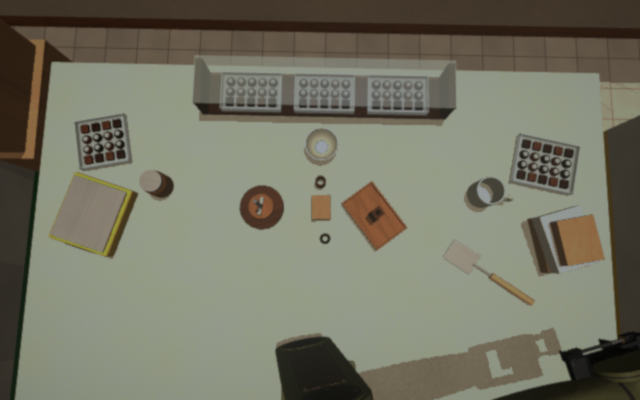

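View pics/side0.png

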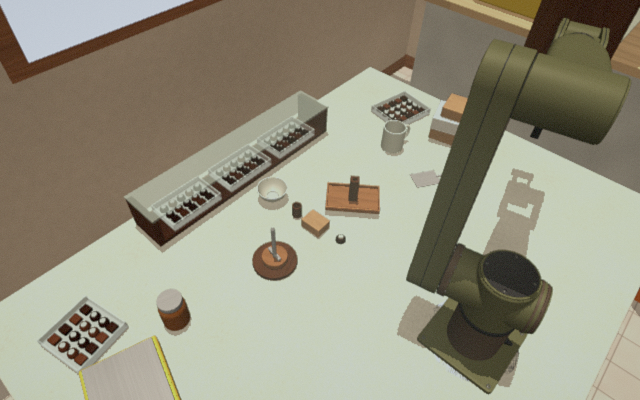

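View pics/wrist0.png

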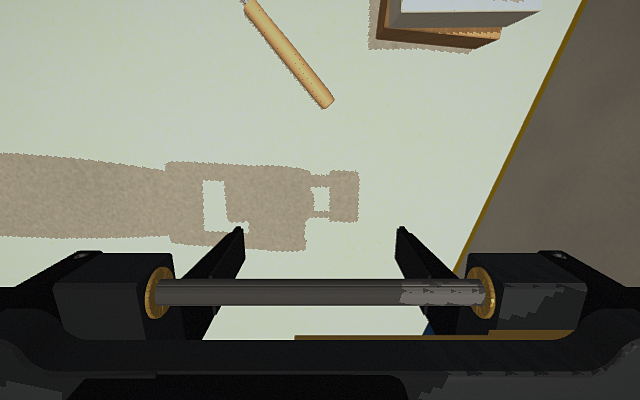

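The top view shows the tier near px (374,215), the stand near (261,207), and the spacer, giftbox and praline between them (320,182–240). I'll zoom in on these.

```bash
python3 - <<'E'
from h import *
a=ld("top0")["image"][:,:,::-1]
cv2.imwrite("pics/z1.png",cv2.resize(a[170:260,230:415],None,fx=4.3,fy=4.3,interpolation=cv2.INTER_CUBIC))
a=ld("side0")["image"][:,:,::-1]
cv2.imwrite("pics/z2.png",cv2.resize(a[165:290,240:395],None,fx=4.5,fy=4.5,interpolation=cv2.INTER_CUBIC))
c=ld("top0")
print(back(c,261,207,.0),back(c,374,215,.02), back(c,374,214,.11))
E
```

```text
[0.53447433 0.18111799 0.        ] [ 0.51544836 -0.15141073  0.02      ] [ 0.50929684 -0.14051104  0.11      ]
```

View pics/z1.png

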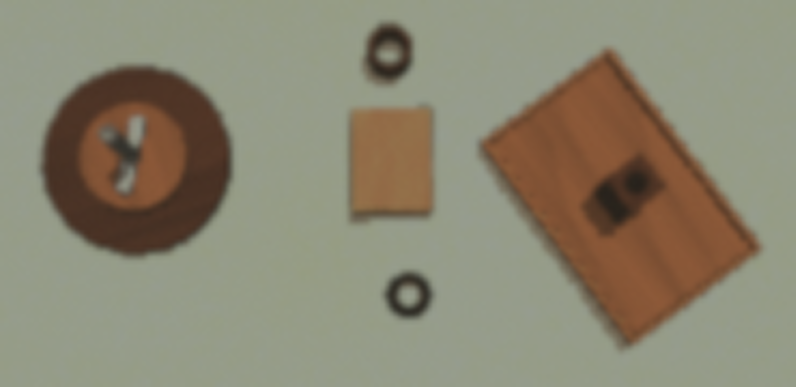

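View pics/z2.png

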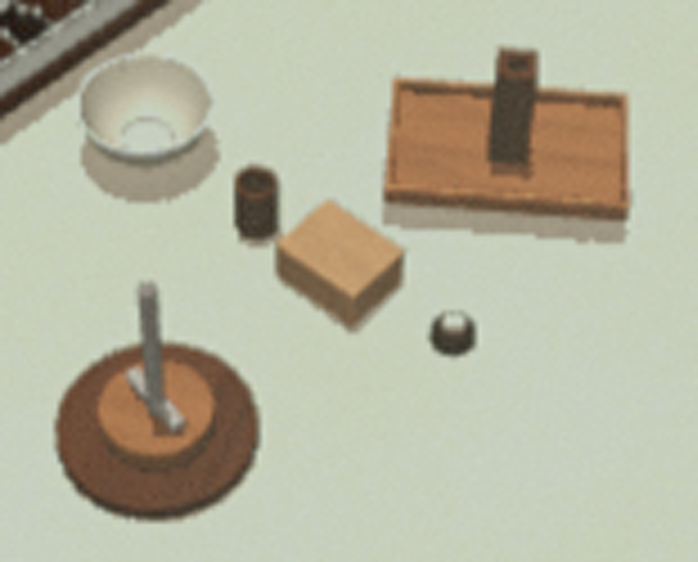

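Tier long axis is about 0.65 rad and the bar about -0.2 rad. The rod tip is at z1 (105,130). Next I'll fit these numerically.

```bash
cat >> h.py <<'E'
def tri(cs,uvs):
    A=[];b=[]
    for c,(u,v) in zip(cs,uvs):
        R=np.array(c["R"]);t=np.array(c["t"]);K=[( u-c["cx"])/c["fx"],(v-c["cy"])/c["fy"]]
        for i in(0,1):
            A.append(R[i]-K[i]*R[2]); b.append(-(t[i]-K[i]*t[2]))
    return np.linalg.lstsq(np.array(A),np.array(b),rcond=None)[0]
E
python3 - <<'E'
from h import *
c=ld("top0"); s=ld("side0")
z1=lambda p:((p[0]+.5)/4.3+230-.5,(p[1]+.5)/4.3+170-.5)
z2=lambda p:((p[0]+.5)/4.5+240-.5,(p[1]+.5)/4.5+165-.5)
P=[back(c,*z1(p),.034)for p in[(610,50),(760,247),(627,347),(482,148)]]
print("tray",np.round(P,4),np.mean(P,0)); e=P[0]-P[1]; print(np.linalg.norm(e),np.arctan2(e[1],e[0]));e=P[3]-P[2]; print(np.linalg.norm(e),np.arctan2(e[1],e[0]))
P=[back(s,*z2(p),.034)for p in[(396,80),(627,97),(625,208),(387,197)]]
print("tray",np.round(P,4),np.mean(P,0)); e=P[0]-P[1]; print(np.linalg.norm(e),np.arctan2(e[1],e[0]));e=P[3]-P[2]; print(np.linalg.norm(e),np.arctan2(e[1],e[0]))
print("bore",tri([c,s],[z1((637,183)),z2((518,64))]), back(c,*z1((637,183)),.11),back(s,*z2((518,64)),.11))
print("rodtip",tri([c,s],[z1((107,131)),z2((148,288))]), back(c,*z1((107,131)),.152),back(s,*z2((148,288)),.152))
print("seat",back(c,*z1((132,155)),.03),back(s,*z2((156,408)),.03),"foot",back(c,*z1((137,160)),.012),back(s,*z2((158,430)),.012))
a,b=back(c,*z1((138,117)),.042),back(c,*z1((123,192)),.042);print("bar",a,b,np.arctan2(*(a-b)[1::-1]))
a,b=back(s,*z2((132,374)),.042),back(s,*z2((180,428)),.042);print("bar",a,b,np.arctan2(*(a-b)[1::-1]))
E
```

```text
tray [[ 0.6126 -0.142   0.034 ]
 [ 0.4812 -0.2427  0.034 ]
 [ 0.4131 -0.1541  0.034 ]
 [ 0.544  -0.0563  0.034 ]] [ 0.51272006 -0.14879212  0.034     ]
0.16549761993438913 0.6538927070220534
0.16341008660703496 0.6419796639076651
tray [[ 0.6108 -0.1412  0.034 ]
 [ 0.4782 -0.2425  0.034 ]
 [ 0.4156 -0.1557  0.034 ]
 [ 0.5413 -0.0517  0.034 ]] [ 0.51144825 -0.14776818  0.034     ]
0.16683395753797667 0.6521098562866477
0.16316908452636444 0.6917592803346481
bore [ 0.51430354 -0.15093936  0.10920918] [ 0.51447406 -0.15067874  0.11      ] [ 0.51359989 -0.15042435  0.11      ]
rodtip [0.53455687 0.17809513 0.14931238] [0.53545209 0.17857276 0.152     ] [0.53154701 0.17883274 0.152     ]
seat [0.53498415 0.17924474 0.03      ] [0.53320745 0.17813131 0.03      ] foot [0.53367912 0.1781344  0.012     ] [0.5298966  0.18071351 0.012     ]
bar [0.55928006 0.17458466 0.042     ] [0.50870616 0.18266413 0.042     ] -0.15841718979339076
bar [0.55637423 0.17575825 0.042     ] [0.50518902 0.18425016 0.042     ] -0.16440811314233678
```

Call:
play_rows(
  plan=[
    [[0.012,0.018,0.002],[0,0,0.03]],
    [[0.025,0.036,0.003],[0,0,0.03]],
    [[0.03,0.042,0.005],[0,0,0.03]],
    [[0.03,0.042,0.005],[0,0,0.03]],
    [[0.03,0.042,0.005],[0,0,0.03]],
    [[0.03,0.042,0.005],[0,0,0.03]],
    [[0.03,0.042,0.005],[0,0,0.03]],
    [[0.03,0.042,0.003],[0,0,0.03]],
    [[0.03,0.042,0.002],[0,0,0.03]],
    [[0.03,0.042,0],[0,0,0.03]],
    [[0.02,0.028,0],[0,0,0.03]],
    [[0.012,0.016,0],[0,0,0.03]],
  ],
  fingers=1,
)

```text
time_s: 1.35
tool_pos: [0.4881, -0.1977, 0.2484]
orientation: [-0.0, 0.947, 0.322, 0.0]
wrist_force: [-0.6, -1.4, 0.0]
gripper_width: 0.095
```

```bash
python3 - <<'E'
from h import *
c=snap("wrist","w1"); s=read_state(); print(s["tool_pos"],s["orientation"],s["joint_positions"],s["time_s"])
print("cam",-np.array(c["R"]).T@c["t"]); print("post",proj(c,[.5138,-.150,.11]),proj(c,[.5138,-.150,.024]))
E
```

```text
[ 0.48902288 -0.19645046  0.24829619] [-8.36129189e-04  9.46548050e-01  3.22560985e-01  7.07756682e-04] [-0.48508473 -0.17032015  1.88286917  0.0021994   1.42928684  0.42853303] 1.4
cam [ 0.55040945 -0.14979087  0.41708682]
post (np.float64(298.4122147076737), np.float64(142.75237023702516)) (np.float64(303.02602337409445), np.float64(136.45234853617123))
```

View pics/w1.png

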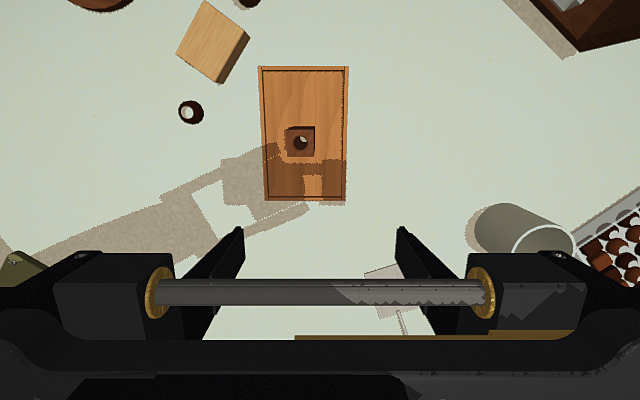

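The wrist view shows the bore at px (300,142) against a predicted (298,143). The tray corners are near (258,67), (348,67), (345,200) and (267,200), so the fix agrees to about 2 mm.

```bash
python3 - <<'E'
from h import *
c=ld("w1")
cv2.imwrite("pics/z3.png",cv2.resize(c["image"][55:215,245:360,::-1],None,fx=3.7,fy=3.7,interpolation=cv2.INTER_CUBIC))
print(back(c,300.5,142,.11))
P=[back(c,*p,.034)for p in[(258,67),(348,67),(345,200),(267,200)]]
print(np.round(P,4),np.mean(P,0))
for a,b in((0,3),(1,2)):
    e=P[a]-P[b]; print(np.arctan2(e[1],e[0]),np.linalg.norm(e))
E
```

```text
[ 0.51572807 -0.15124775  0.11      ]
[[ 0.5473 -0.0582  0.034 ]
 [ 0.6133 -0.1438  0.034 ]
 [ 0.4817 -0.2458  0.034 ]
 [ 0.417  -0.1619  0.034 ]] [ 0.51480775 -0.15242708  0.034     ]
0.6720869810082479 0.16654836336009554
0.6592269999006664 0.16647602224278513
```

View pics/z3.png

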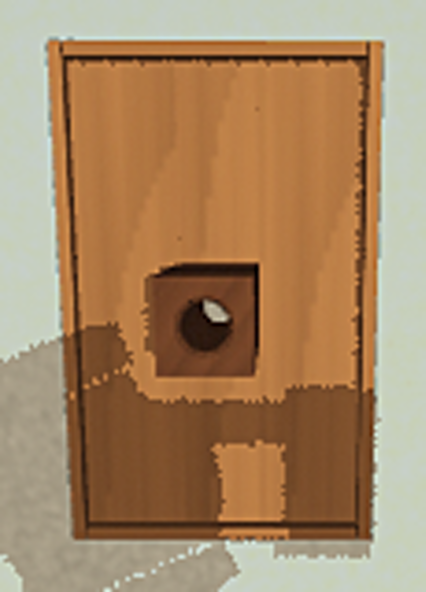

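Call:
play_rows(
  plan=[
    [[0.01,0.016,0],[0,0,0]],
    [[0.01,0.016,0],[0,0,0]],
    [[0.006,0.0135,0],[0,0,0]],
    [[0,0,-0.02],[0,0,0]],
    [[0,0,-0.03],[0,0,0]],
    [[0,0,-0.03],[0,0,0]],
    [[0,0,-0.03],[0,0,0]],
    [[0,0,-0.03],[0,0,0]],
    [[0,0,-0.025],[0,0,0]],
    [[0,0,-0.017],[0,0,0]],
    [[0,0,0],[0,0,0]],
    [[0,0,0],[0,0,0]],
  ],
)

```text
time_s: 2.6
tool_pos: [0.513, -0.1549, 0.0667]
orientation: [-0.0, 0.948, 0.32, -0.0]
wrist_force: [-0.3, -0.2, 0.1]
gripper_width: 0.0948
```

Call:
play_rows(
  plan=[
    [[0,0,0],[0,0,0]],
    [[0,0,0],[0,0,0]],
    [[0,0,0],[0,0,0]],
    [[0,0,0],[0,0,0]],
    [[0,0,0],[0,0,0]],
    [[0,0,0],[0,0,0]],
    [[0,0,0],[0,0,0]],
    [[0,0,0],[0,0,0]],
  ],
  fingers=0,
)

```text
time_s: 3.4
tool_pos: [0.513, -0.1548, 0.0665]
orientation: [-0.0, 0.948, 0.32, -0.0]
wrist_force: [-0.8, -0.1, -0.7]
gripper_width: 0.0363
```

```bash
python3 - <<'E'
from h import *
c=snap("wrist","w2");snap("top","t2"); s=read_state(); print(s)
E
```

```text
{'time_s': 3.5, 'joint_positions': array([-3.93062683e-01,  1.45590851e-02,  2.02879882e+00,  3.59784079e-04,
        1.09910190e+00,  5.26865714e-01]), 'joint_vel': array([ 0.00460067, -0.00157698,  0.00239651,  0.00268292,  0.00796143,
       -0.00157465]), 'joint_efforts': array([-7.36974366e-01, -3.21642959e+01, -3.24682510e+01, -2.61230199e-01,
       -7.15138558e-01,  1.40061104e-02]), 'tool_pos': array([ 0.51286504, -0.15452783,  0.06656911]), 'orientation': array([-4.06011784e-04,  9.47538121e-01,  3.19642450e-01, -2.20935805e-04]), 'wrist_force': array([-1.99664928,  1.5059284 ,  1.24154481]), 'wrist_torque': array([0.30777807, 0.27159718, 0.06629987]), 'gripper_width': 0.028549560932739443}
```

View pics/w2.png

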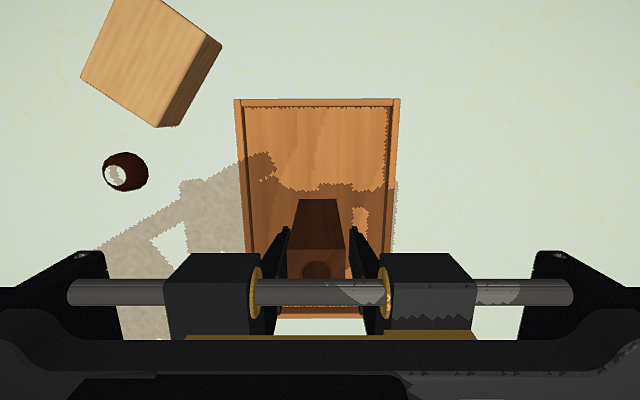

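The post sits between the pads, width 28.5 mm. I'll lift it now.

Call:
play_rows(
  plan=[
    [[0,0,0],[0,0,0]],
    [[0,0,0],[0,0,0]],
    [[0,0,0.004],[0,0,0]],
    [[0,0,0.01],[0,0,0]],
    [[0,0,0.02],[0,0,0]],
    [[0,0,0.025],[0,0,0]],
    [[0,0,0.03],[0,0,0]],
    [[0,0,0.03],[0,0,0]],
    [[0,0,0.025],[0,0,0]],
    [[0,0,0.02],[0,0,0]],
    [[0,0,0.008],[0,0,0]],
    [[0,0,0],[0,0,0]],
  ],
  fingers=0,
)

```text
time_s: 4.7
tool_pos: [0.5137, -0.1551, 0.2404]
orientation: [0.001, 0.948, 0.32, 0.001]
wrist_force: [0.3, -0.9, -3.2]
gripper_width: 0.0277
```

```bash
python3 - <<'E'
from h import *
c=snap("wrist","w3");snap("top","t3");snap("side","s3"); s=read_state(); print({k:np.round(v,3) for k,v in s.items()})
E
```

```text
{'time_s': np.float64(4.85), 'joint_positions': array([-0.393, -0.144,  1.878, -0.   ,  1.41 ,  0.527]), 'joint_vel': array([-0.001,  0.008,  0.005, -0.   ,  0.001, -0.   ]), 'joint_efforts': array([ 4.0000e-03, -3.2366e+01, -3.9244e+01,  9.9000e-02, -2.9000e-02,
        0.0000e+00]), 'tool_pos': array([ 0.512, -0.154,  0.237]), 'orientation': array([-0.001,  0.948,  0.32 , -0.001]), 'wrist_force': array([-0.714, -0.087, -3.546]), 'wrist_torque': array([-0.047, -0.007, -0.022]), 'gripper_width': np.float64(0.028)}
```

View pics/w3.png

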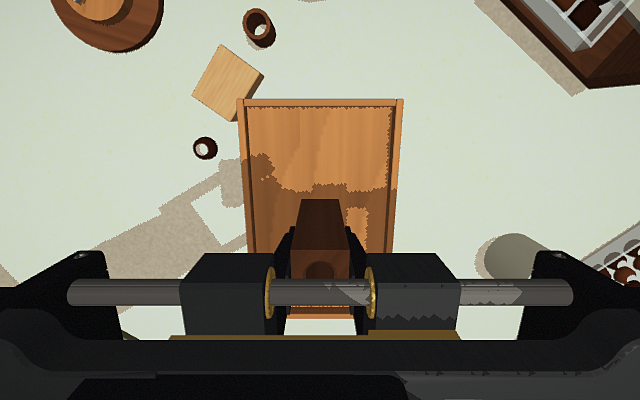

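View pics/s3.png

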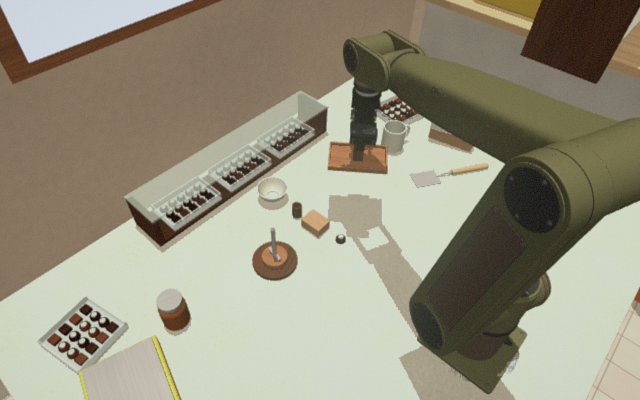

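The tier is held level, the weight is about 3.4 N and the underside is about 170 mm up. I'm moving to a spot beside the stand to look at the bar and rod with the wrist camera, turning as I go.

Call:
play_rows(
  plan=[
    [[-0.004,0.012,0.001],[0,0,-0.03]],
    [[-0.008,0.028,0.001],[0,0,-0.06]],
    [[-0.01,0.033,0.001],[0,0,-0.08]],
    [[-0.01,0.035,0],[0,0,-0.08]],
    [[-0.01,0.035,0],[0,0,-0.08]],
    [[-0.011,0.035,0],[0,0,-0.08]],
    [[-0.011,0.035,0],[0,0,-0.08]],
    [[-0.011,0.035,0],[0,0,-0.08]],
    [[-0.011,0.035,0],[0,0,-0.08]],
    [[-0.009,0.03,0],[0,0,-0.08]],
    [[-0.007,0.026,0],[0,0,-0.06]],
    [[-0.004,0.014,0],[0,0,-0.03]],
  ],
)

```text
time_s: 6.05
tool_pos: [0.4055, 0.1998, 0.2398]
orientation: [0.0, 0.996, -0.084, -0.001]
wrist_force: [0.4, -0.2, -3.3]
gripper_width: 0.0278
```

Call:
play_rows(
  plan=[
    [[0,0,0],[0,0,0]],
    [[0,0,0],[0,0,0]],
    [[0,0,0],[0,0,0]],
  ],
)

```text
time_s: 6.35
tool_pos: [0.407, 0.1975, 0.2409]
orientation: [0.0, 0.996, -0.085, -0.001]
wrist_force: [0.9, 0.4, -3.7]
gripper_width: 0.0281
```

```bash
python3 - <<'E'
from h import *
c=snap("wrist","w4");snap("top","t4");snap("side","s4"); s=read_state(); print({k:np.round(v,4) for k,v in s.items()})
E
```

```text
{'time_s': np.float64(6.5), 'joint_positions': array([ 3.3290e-01, -3.4770e-01,  2.0376e+00, -2.0000e-04,  1.4520e+00,
        2.0741e+00]), 'joint_vel': array([ 0.0022, -0.0014, -0.0014,  0.0009,  0.0028,  0.0041]), 'joint_efforts': array([ 9.61000e-02, -2.24742e+01, -3.87813e+01, -9.20000e-03,
       -9.48000e-02, -3.70000e-03]), 'tool_pos': array([0.4073, 0.1975, 0.2414]), 'orientation': array([ 1.000e-04,  9.964e-01, -8.510e-02, -1.000e-04]), 'wrist_force': array([-0.5533, -0.0804, -3.4745]), 'wrist_torque': array([ 0.0283,  0.0184, -0.0277]), 'gripper_width': np.float64(0.0277)}
```

View pics/w4.png

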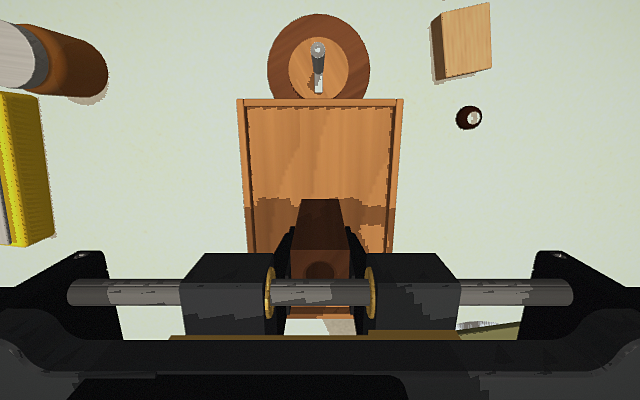

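View pics/s4.png

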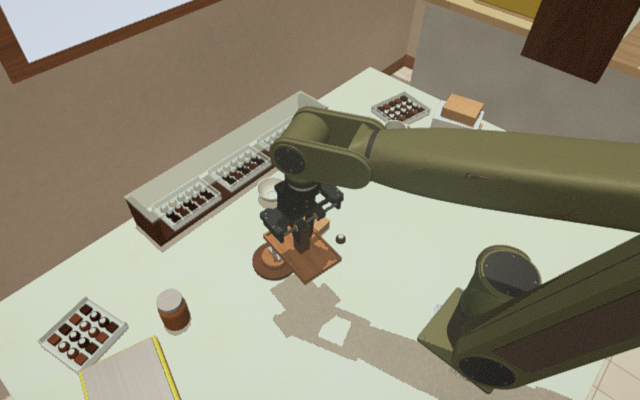

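The wrist view has the rod tip near (318,48), the bar end near (319,85) and the held tier in one frame. I'll zoom to measure.

```bash
python3 - <<'E'
from h import *
c=ld("w4")
cv2.imwrite("pics/z4.png",cv2.resize(c["image"][5:105,260:380,::-1],None,fx=6,fy=6,interpolation=cv2.INTER_CUBIC))
cv2.imwrite("pics/z5.png",cv2.resize(c["image"][90:325,225:415,::-1],None,fx=2.5,fy=2.5,interpolation=cv2.INTER_CUBIC))
print(-np.array(c["R"]).T@c["t"])
for z in(.152,.042):print(proj(c,[.534,.1785,z]))
E
```

```text
[0.48468674 0.18434002 0.40951677]
(np.float64(316.4767073690405), np.float64(47.6308308303374))
(np.float64(317.4488790739884), np.float64(67.91496702144465))
```

View pics/z4.png

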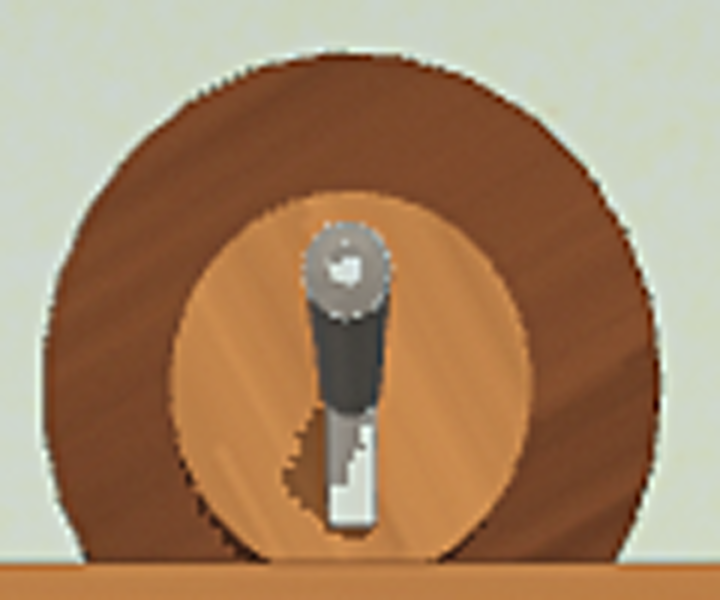

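View pics/z5.png

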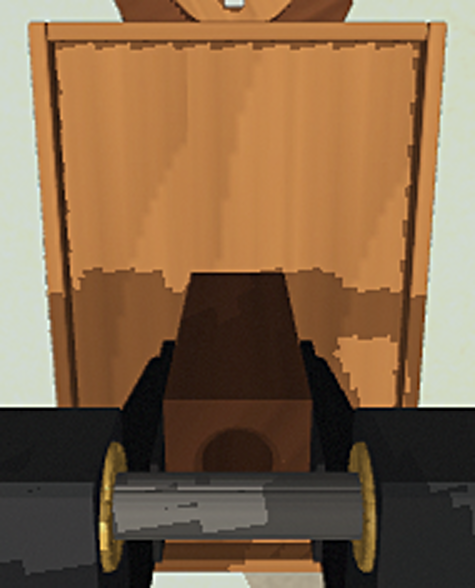

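```bash
python3 - <<'E'
from h import *
c=ld("w4"); zu=.2414-.0666
z4=lambda a,b:(260+(a+.5)/6-.5,5+(b+.5)/6-.5)
z5=lambda a,b:(225+(a+.5)/2.5-.5,90+(b+.5)/2.5-.5)
print("rod",back(c,*z4(347,270),.152)," seat",back(c,*z4(351,380),.03))
a,b=back(c,*z4(352.5,415),.042),back(c,*z4(352.5,522),.042);print("bar",a,b,np.arctan2(*(a-b)[1::-1]))
for w in((328,328),(377,376)):
  a,b=back(c,*z4(w[0],415),.042),back(c,*z4(w[1],522),.042);print("barside",np.arctan2(*(a-b)[1::-1]))
L,R=back(c,*z5(30,22),zu+.034),back(c,*z5(445,22),zu+.034)
e=L-R;yaw=np.arctan2(e[1],e[0])-np.pi/2;x=np.array([np.cos(yaw),np.sin(yaw),0]);print("rim",np.linalg.norm(e),yaw,(L+R)/2-.085*x)
L,R=back(c,*z5(164,400),zu+.11),back(c,*z5(312,400),zu+.11)
e=L-R;y2=np.arctan2(e[1],e[0])-np.pi/2;print("post",np.linalg.norm(e),y2,(L+R)/2-.014*x)
print("bore",back(c,*z5(238,428),zu+.11)-.007*x)
print("tcp",read_state()["tool_pos"])
E
```

```text
rod [0.53248943 0.17800236 0.152     ]  seat [0.53548225 0.17756516 0.03      ]
bar [0.527684   0.17854337 0.042     ] [0.50850275 0.18181538 0.042     ] -0.16895740274644577
barside -0.17283962301134245
barside -0.17515560138659375
rim 0.10736328027978685 -0.16775217675687615 [0.40958564 0.19699023 0.2088    ]
post 0.02754366611447865 -0.1677580280874904 [0.41053727 0.19675404 0.2848    ]
bore [0.41173442 0.19654966 0.2848    ]
tcp [0.40730151 0.19749911 0.24142477]
```

Bar is at about -0.17 rad and the tier at about -0.168, so they're already parallel. Next I go over the rod.

Call:
play_rows(
  plan=[
    [[0.012,-0.002,0],[0,0,0]],
    [[0.022,-0.003,0],[0,0,0]],
    [[0.025,-0.004,0],[0,0,0]],
    [[0.025,-0.004,0],[0,0,0]],
    [[0.022,-0.003,0],[0,0,0]],
    [[0.012,-0.002,0],[0,0,0]],
    [[0.005,0,0],[0,0,0]],
    [[0,0,0],[0,0,0]],
    [[0,0,0],[0,0,0]],
    [[0,0,0],[0,0,0]],
    [[0,0,0],[0,0,0]],
  ],
)

```text
time_s: 7.6
tool_pos: [0.5296, 0.1805, 0.2418]
orientation: [-0.0, 0.996, -0.084, 0.0]
wrist_force: [1.2, 0.8, -3.5]
gripper_width: 0.0278
```

```bash
python3 - <<'E'
from h import *
s=read_state(); print({k:np.round(v,4) for k,v in s.items()})
c=snap("wrist","w5");t=snap("top","t5");sd=snap("side","s5"); 
for n,d in(("a",t),("b",sd)):
  u,v=map(int,proj(d,[.534,.1785,.2]));print(u-50,v-50)
  cv2.imwrite(f"pics/z6{n}.png",cv2.resize(d["image"][v-50:v+60,u-50:u+50,::-1],None,fx=5,fy=5,interpolation=cv2.INTER_CUBIC))
  print([np.round(proj(d,[.534,.1785,z]),1).tolist() for z in(.152,.175,.285)])
E
```

```text
{'time_s': np.float64(7.6), 'joint_positions': array([ 0.2325, -0.0923,  1.8233,  0.    ,  1.4102,  1.9719]), 'joint_vel': array([-0.0004,  0.001 , -0.0044,  0.0005, -0.0004, -0.0008]), 'joint_efforts': array([-5.21000e-02, -3.40033e+01, -3.85039e+01, -4.70000e-03,
       -1.00900e-01,  1.00000e-04]), 'tool_pos': array([0.5296, 0.1805, 0.2418]), 'orientation': array([-1.000e-04,  9.964e-01, -8.420e-02,  2.000e-04]), 'wrist_force': array([ 1.1723,  0.777 , -3.5147]), 'wrist_torque': array([0.0794, 0.0115, 0.0126]), 'gripper_width': np.float64(0.0278)}
201 148
[[254.5, 200.6], [253.2, 199.5], [246.3, 193.3]]
221 166
[[271.9, 228.0], [271.5, 222.5], [269.3, 193.3]]
```

View pics/z6a.png

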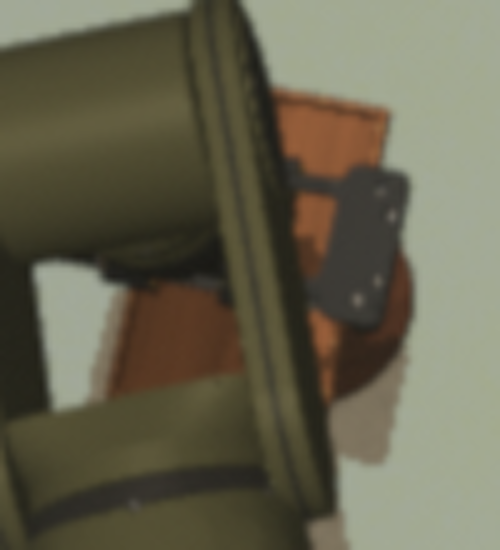

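View pics/z6b.png

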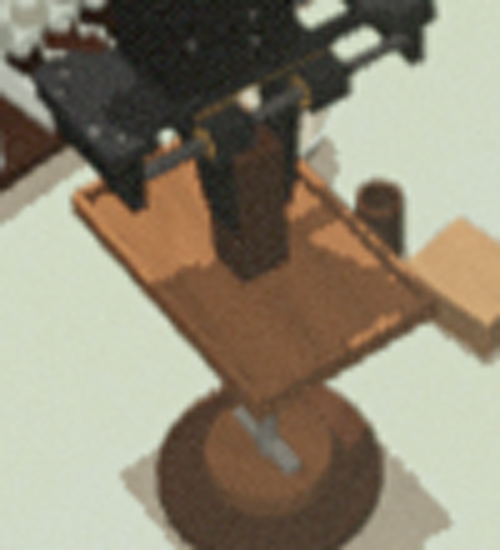

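```bash
python3 - <<'E'
from h import *
d=ld("s5");zu=.2418-.0666
q=lambda a,b:(221+(a+.5)/5-.5,166+(b+.5)/5-.5)
P=[back(d,*q(*p),zu+.034) for p in((75,198),(438,303),(258,400))]
print(np.round(P,4),(P[0]+P[1])/2, np.linalg.norm(P[0]-P[2]),np.linalg.norm(P[1]-P[2]))
print("rod side0",back(ld("side0"),272.5,228.6,.152),back(ld("side0"),272.3,228.4,.152))
# predicted corners for tier at hypotheses
from math import *
for cx,cy in((.533,.1798),(.5335,.1782)):
  def T(x,y,z,a=-.169): return [cx+cos(a)*x-sin(a)*y,cy+sin(a)*x+cos(a)*y,zu+z]
  for X in((.085,.055,.034),(-.085,-.055,.034),(-.085,.055,.034),(-.085,.055,.018),(-.014,.014,.024),(-.014,-.014,.024),(.014,.014,.024)):
    u,v=proj(d,T(*X));print(X,round((u-221+.5)*5-.5),round((v-166+.5)*5-.5))
E
python3 - <<'E'
import cv2
from h import *
d=ld("s5");cv2.imwrite("pics/z7.png",cv2.resize(d["image"][180:260,230:310,::-1],None,fx=7.5,fy=7.5,interpolation=cv2.INTER_NEAREST))
E
```

```text
[[0.6212 0.22   0.2092]
 [0.4376 0.1435 0.2092]
 [0.46   0.2461 0.2092]] [0.52935992 0.18173534 0.2092    ] 0.1632832775964786 0.10497970180619437
rod side0 [0.53157377 0.17880659 0.152     ] [0.53243865 0.17869382 0.152     ]
(0.085, 0.055, 0.034) 69 193
(-0.085, -0.055, 0.034) 439 296
(-0.085, 0.055, 0.034) 257 405
(-0.085, 0.055, 0.018) 258 424
(-0.014, 0.014, 0.024) 245 286
(-0.014, -0.014, 0.024) 290 260
(0.014, 0.014, 0.024) 214 252
(0.085, 0.055, 0.034) 71 191
(-0.085, -0.055, 0.034) 441 294
(-0.085, 0.055, 0.034) 259 402
(-0.085, 0.055, 0.018) 260 422
(-0.014, 0.014, 0.024) 246 284
(-0.014, -0.014, 0.024) 292 258
(0.014, 0.014, 0.024) 215 250
```

View pics/z7.png

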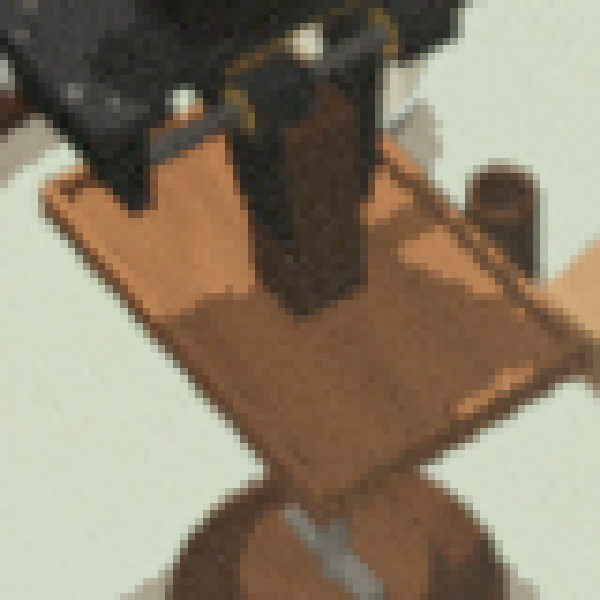

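View pics/w5.png

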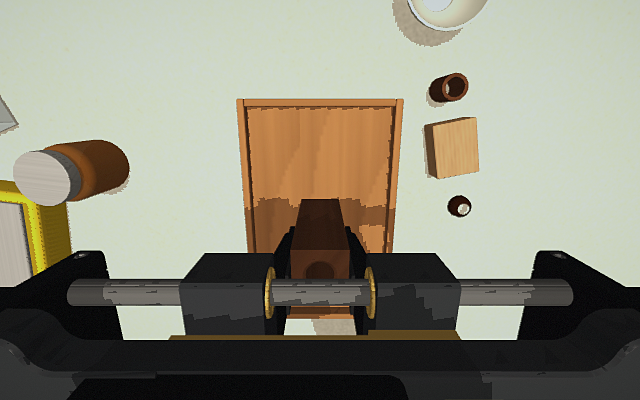

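The tier is about 1.5 mm off in y, so I'll nudge it and approach the tip.

Call:
play_rows(
  plan=[
    [[0.0006,-0.0015,0],[0,0,0]],
    [[0,0,-0.003],[0,0,0]],
    [[0,0,-0.004],[0,0,0]],
    [[0,0,-0.004],[0,0,0]],
    [[0,0,-0.004],[0,0,0]],
    [[0,0,-0.003],[0,0,0]],
    [[0,0,-0.001],[0,0,0]],
    [[0,0,0],[0,0,0]],
    [[0,0,0],[0,0,0]],
    [[0,0,0],[0,0,0]],
  ],
)

```text
time_s: 8.75
tool_pos: [0.5308, 0.1788, 0.2229]
orientation: [-0.0, 0.996, -0.084, 0.0]
wrist_force: [0.4, 0.1, -4.1]
gripper_width: 0.0278
```

```bash
cat > rs.py <<'E'
from h import *
s=read_state(); print({k:np.round(s[k],4).tolist() for k in("time_s","tool_pos","orientation","wrist_force","wrist_torque")})
E
python3 rs.py
```

```text
{'time_s': 8.75, 'tool_pos': [0.5308, 0.1788, 0.2229], 'orientation': [-0.0001, 0.9964, -0.0845, 0.0002], 'wrist_force': [0.4379, 0.068, -4.0783], 'wrist_torque': [0.0216, 0.061, 0.0026]}
```

Call:
play_rows(
  plan=[
    [[0,0,-0.001],[0,0,0]],
    [[0,0,-0.001],[0,0,0]],
    [[0,0,-0.001],[0,0,0]],
    [[0,0,-0.001],[0,0,0]],
    [[0,0,-0.001],[0,0,0]],
    [[0,0,0],[0,0,0]],
  ],
)

```text
time_s: 9.35
tool_pos: [0.5305, 0.1787, 0.2173]
orientation: [0.0, 0.996, -0.085, -0.0]
wrist_force: [0.1, -0.6, -3.3]
gripper_width: 0.0276
```

```bash
python3 rs.py
```

```text
{'time_s': 9.35, 'tool_pos': [0.5305, 0.1787, 0.2173], 'orientation': [0.0001, 0.9964, -0.0845, -0.0002], 'wrist_force': [0.0675, -0.633, -3.3236], 'wrist_torque': [0.0271, 0.0377, -0.0152]}
```

Call:
play_rows(
  plan=[
    [[0,0,-0.001],[0,0,0]],
    [[0,0,-0.001],[0,0,0]],
    [[0,0,-0.001],[0,0,0]],
    [[0,0,-0.001],[0,0,0]],
    [[0,0,-0.001],[0,0,0]],
    [[0,0,0],[0,0,0]],
  ],
)

```text
time_s: 9.95
tool_pos: [0.5306, 0.1787, 0.2124]
orientation: [0.0, 0.996, -0.084, -0.0]
wrist_force: [0.4, -0.3, -2.9]
gripper_width: 0.0277
```

```bash
python3 rs.py; python3 -c "
from h import *
d=snap('side','s6');cv2.imwrite('pics/z8.png',cv2.resize(d['image'][180:280,220:320,::-1],None,fx=6,fy=6,interpolation=cv2.INTER_CUBIC))"
```

```text
{'time_s': 9.95, 'tool_pos': [0.5306, 0.1787, 0.2124], 'orientation': [0.0001, 0.9964, -0.0845, -0.0002], 'wrist_force': [0.3529, -0.3192, -2.9168], 'wrist_torque': [0.001, 0.0417, 0.0217]}
```

View pics/z8.png

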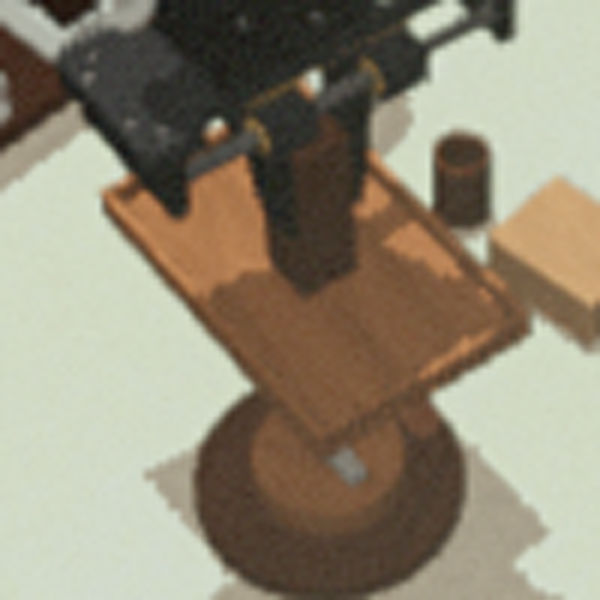

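No contact so far. I'll keep going slowly through the slot's ceiling level (TCP about 0.2006).

Call:
play_rows(
  plan=[
    [[0,0,-0.0015],[0,0,0]],
    [[0,0,-0.0015],[0,0,0]],
    [[0,0,-0.0015],[0,0,0]],
    [[0,0,-0.0015],[0,0,0]],
    [[0,0,-0.001],[0,0,0]],
    [[0,0,-0.001],[0,0,0]],
    [[0,0,-0.001],[0,0,0]],
    [[0,0,-0.001],[0,0,0]],
    [[0,0,-0.001],[0,0,0]],
    [[0,0,-0.001],[0,0,0]],
    [[0,0,0],[0,0,0]],
  ],
)

```text
time_s: 11.1
tool_pos: [0.5306, 0.1787, 0.2004]
orientation: [0.0, 0.996, -0.084, -0.0]
wrist_force: [0.2, -0.6, -2.7]
gripper_width: 0.0279
```

```bash
python3 rs.py
```

```text
{'time_s': 11.1, 'tool_pos': [0.5306, 0.1787, 0.2004], 'orientation': [0.0001, 0.9964, -0.0845, -0.0002], 'wrist_force': [0.1935, -0.5643, -2.7207], 'wrist_torque': [0.0337, 0.0319, -0.0071]}
```

Call:
play_rows(
  plan=[
    [[0,0,-0.001],[0,0,0]],
    [[0,0,-0.001],[0,0,0]],
    [[0,0,-0.001],[0,0,0]],
    [[0,0,0],[0,0,0]],
  ],
)

```text
time_s: 11.5
tool_pos: [0.5306, 0.1787, 0.1973]
orientation: [0.0, 0.996, -0.085, -0.0]
wrist_force: [-0.8, -0.0, -4.2]
gripper_width: 0.0278
```

```bash
python3 rs.py
```

```text
{'time_s': 11.5, 'tool_pos': [0.5306, 0.1787, 0.1973], 'orientation': [0.0001, 0.9964, -0.0845, -0.0002], 'wrist_force': [-0.8492, -0.0319, -4.2353], 'wrist_torque': [0.0237, 0.0643, 0.0207]}
```

Call:
play_rows(
  plan=[
    [[0,0,-0.001],[0,0,0]],
    [[0,0,-0.001],[0,0,0]],
    [[0,0,-0.001],[0,0,0]],
    [[0,0,0],[0,0,0]],
  ],
)

```text
time_s: 11.9
tool_pos: [0.5305, 0.1787, 0.1943]
orientation: [0.0, 0.996, -0.084, -0.0]
wrist_force: [0.1, -0.2, -3.2]
gripper_width: 0.0277
```

```bash
python3 rs.py
```

```text
{'time_s': 11.9, 'tool_pos': [0.5305, 0.1787, 0.1943], 'orientation': [0.0001, 0.9964, -0.0845, -0.0002], 'wrist_force': [0.0776, -0.2341, -3.1613], 'wrist_torque': [0.0182, 0.0241, -0.0055]}
```

The rod is in the bore, about 6 mm past the slot ceiling with no force. I'll lower steadily at 30 mm/s, watching the force.

Call:
play_rows(
  plan=[
    [[0,0,-0.002],[0,0,0]],
    [[0,0,-0.003],[0,0,0]],
    [[0,0,-0.003],[0,0,0]],
    [[0,0,-0.003],[0,0,0]],
    [[0,0,-0.003],[0,0,0]],
    [[0,0,-0.003],[0,0,0]],
    [[0,0,-0.003],[0,0,0]],
    [[0,0,-0.003],[0,0,0]],
  ],
)

```text
time_s: 12.7
tool_pos: [0.5307, 0.1787, 0.1713]
orientation: [0.0, 0.996, -0.085, -0.0]
wrist_force: [-0.3, -0.2, -2.4]
gripper_width: 0.0281
```

```bash
python3 rs.py
```

```text
{'time_s': 12.7, 'tool_pos': [0.5307, 0.1787, 0.1713], 'orientation': [0.0, 0.9964, -0.0845, -0.0], 'wrist_force': [-0.2872, -0.153, -2.3605], 'wrist_torque': [0.0014, 0.0356, -0.0007]}
```

Call:
play_rows(
  plan=[
    [[0,0,-0.003],[0,0,0]],
    [[0,0,-0.003],[0,0,0]],
    [[0,0,-0.003],[0,0,0]],
    [[0,0,-0.003],[0,0,0]],
    [[0,0,-0.003],[0,0,0]],
    [[0,0,-0.003],[0,0,0]],
    [[0,0,-0.003],[0,0,0]],
    [[0,0,-0.003],[0,0,0]],
    [[0,0,0],[0,0,0]],
  ],
)

```text
time_s: 13.6
tool_pos: [0.5303, 0.1786, 0.1469]
orientation: [0.0, 0.996, -0.085, -0.001]
wrist_force: [-0.4, -0.6, -3.6]
gripper_width: 0.0276
```

```bash
python3 rs.py
```

```text
{'time_s': 13.6, 'tool_pos': [0.5303, 0.1786, 0.1469], 'orientation': [0.0002, 0.9964, -0.0845, -0.0005], 'wrist_force': [-0.4394, -0.5788, -3.6473], 'wrist_torque': [0.0231, 0.0333, -0.037]}
```

Call:
play_rows(
  plan=[
    [[0,0,-0.003],[0,0,0]],
    [[0,0,-0.003],[0,0,0]],
    [[0,0,-0.003],[0,0,0]],
    [[0,0,-0.003],[0,0,0]],
    [[0,0,-0.003],[0,0,0]],
    [[0,0,-0.003],[0,0,0]],
    [[0,0,-0.003],[0,0,0]],
    [[0,0,-0.003],[0,0,0]],
    [[0,0,-0.003],[0,0,0]],
    [[0,0,-0.002],[0,0,0]],
    [[0,0,0],[0,0,0]],
  ],
)

```text
time_s: 14.7
tool_pos: [0.5304, 0.1787, 0.1182]
orientation: [0.0, 0.996, -0.085, -0.0]
wrist_force: [0.1, -0.2, -3.9]
gripper_width: 0.0278
```

```bash
python3 rs.py;  python3 -c "
from h import *
d=snap('side','s7');cv2.imwrite('pics/z9.png',cv2.resize(d['image'][180:280,220:320,::-1],None,fx=6,fy=6,interpolation=cv2.INTER_CUBIC))"
```

```text
{'time_s': 14.7, 'tool_pos': [0.5304, 0.1787, 0.1182], 'orientation': [0.0001, 0.9964, -0.0845, -0.0004], 'wrist_force': [0.1394, -0.1933, -3.9391], 'wrist_torque': [0.0548, 0.0468, 0.0069]}
```

View pics/z9.png

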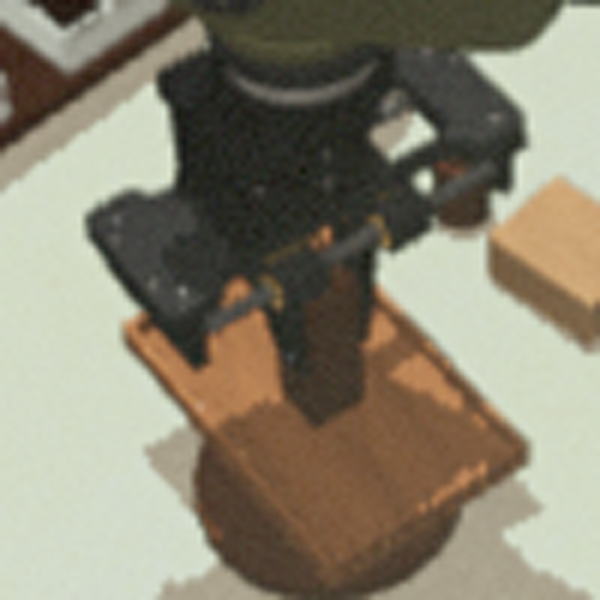

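The tier is level on the rod with its underside 10 mm above the bar. Now slow.

Call:
play_rows(
  plan=[
    [[0,0,-0.001],[0,0,0]],
    [[0,0,-0.001],[0,0,0]],
    [[0,0,-0.001],[0,0,0]],
    [[0,0,-0.001],[0,0,0]],
    [[0,0,-0.001],[0,0,0]],
    [[0,0,-0.001],[0,0,0]],
    [[0,0,-0.0008],[0,0,0]],
    [[0,0,-0.0008],[0,0,0]],
    [[0,0,-0.0007],[0,0,0]],
    [[0,0,-0.0007],[0,0,0]],
    [[0,0,-0.0007],[0,0,0]],
    [[0,0,0],[0,0,0]],
  ],
)

```text
time_s: 15.95
tool_pos: [0.5306, 0.1787, 0.1088]
orientation: [0.0, 0.996, -0.085, -0.0]
wrist_force: [0.3, 0.5, -3.5]
gripper_width: 0.0279
```

```bash
python3 rs.py
```

```text
{'time_s': 15.95, 'tool_pos': [0.5306, 0.1787, 0.1088], 'orientation': [0.0, 0.9964, -0.0845, -0.0001], 'wrist_force': [0.3317, 0.5, -3.5319], 'wrist_torque': [0.024, 0.0599, -0.0111]}
```

Call:
play_rows(
  plan=[
    [[0,0,-0.0007],[0,0,0]],
    [[0,0,-0.0007],[0,0,0]],
    [[0,0,0],[0,0,0]],
  ],
)

```text
time_s: 16.25
tool_pos: [0.5306, 0.1787, 0.1073]
orientation: [0.0, 0.996, -0.085, -0.0]
wrist_force: [0.7, -0.0, -3.0]
gripper_width: 0.0277
```

```bash
python3 rs.py
```

```text
{'time_s': 16.25, 'tool_pos': [0.5306, 0.1787, 0.1073], 'orientation': [0.0, 0.9964, -0.0845, -0.0001], 'wrist_force': [0.7388, -0.0455, -3.0012], 'wrist_torque': [0.052, 0.0411, -0.0074]}
```

Call:
play_rows(
  plan=[
    [[0,0,-0.0007],[0,0,0]],
    [[0,0,-0.0007],[0,0,0]],
    [[0,0,-0.0006],[0,0,0]],
    [[0,0,0],[0,0,0]],
  ],
)

```text
time_s: 16.65
tool_pos: [0.5306, 0.1787, 0.1053]
orientation: [0.0, 0.996, -0.084, -0.0]
wrist_force: [1.4, 0.4, -3.7]
gripper_width: 0.0276
```

```bash
python3 rs.py
```

```text
{'time_s': 16.65, 'tool_pos': [0.5306, 0.1787, 0.1053], 'orientation': [0.0, 0.9964, -0.0845, -0.0001], 'wrist_force': [1.3753, 0.3566, -3.6762], 'wrist_torque': [0.0591, -0.0001, 0.0152]}
```

Call:
play_rows(
  plan=[
    [[0,0,-0.0007],[0,0,0]],
    [[0,0,-0.0007],[0,0,0]],
    [[0,0,-0.0006],[0,0,0]],
    [[0,0,0],[0,0,0]],
  ],
)

```text
time_s: 17.05
tool_pos: [0.5306, 0.1787, 0.1033]
orientation: [0.0, 0.996, -0.084, -0.0]
wrist_force: [0.6, 0.5, -2.8]
gripper_width: 0.0278
```

```bash
python3 rs.py
```

```text
{'time_s': 17.05, 'tool_pos': [0.5306, 0.1787, 0.1033], 'orientation': [0.0, 0.9964, -0.0845, -0.0001], 'wrist_force': [0.6173, 0.5167, -2.8197], 'wrist_torque': [-0.0128, 0.0259, -0.0338]}
```

The slot is over the bar, about 5 mm past it with no force. 6.7 mm to go to the seat.

Call:
play_rows(
  plan=[
    [[0,0,-0.0007],[0,0,0]],
    [[0,0,-0.0007],[0,0,0]],
    [[0,0,-0.0007],[0,0,0]],
    [[0,0,-0.0007],[0,0,0]],
    [[0,0,-0.0007],[0,0,0]],
    [[0,0,-0.0007],[0,0,0]],
    [[0,0,-0.0005],[0,0,0]],
    [[0,0,-0.0005],[0,0,0]],
    [[0,0,0],[0,0,0]],
  ],
)

```text
time_s: 17.95
tool_pos: [0.5306, 0.1787, 0.0982]
orientation: [0.0, 0.996, -0.085, -0.0]
wrist_force: [-0.6, -0.4, -3.8]
gripper_width: 0.028
```

```bash
python3 rs.py
```

```text
{'time_s': 17.95, 'tool_pos': [0.5306, 0.1787, 0.0982], 'orientation': [0.0, 0.9964, -0.0845, -0.0001], 'wrist_force': [-0.5597, -0.4396, -3.8099], 'wrist_torque': [0.0043, 0.0061, 0.005]}
```

Call:
play_rows(
  plan=[
    [[0,0,-0.0004],[0,0,0]],
    [[0,0,-0.0004],[0,0,0]],
    [[0,0,0],[0,0,0]],
  ],
)

```text
time_s: 18.25
tool_pos: [0.5306, 0.1787, 0.0974]
orientation: [0.0, 0.996, -0.084, -0.0]
wrist_force: [0.2, -0.1, -3.8]
gripper_width: 0.0279
```

```bash
python3 rs.py
```

```text
{'time_s': 18.25, 'tool_pos': [0.5306, 0.1787, 0.0974], 'orientation': [0.0, 0.9964, -0.0845, -0.0001], 'wrist_force': [0.2151, -0.0956, -3.8294], 'wrist_torque': [0.0397, -0.0383, -0.0333]}
```

Call:
play_rows(
  plan=[
    [[0,0,-0.0003],[0,0,0]],
    [[0,0,-0.0003],[0,0,0]],
    [[0,0,-0.0003],[0,0,0]],
    [[0,0,0],[0,0,0]],
  ],
)

```text
time_s: 18.65
tool_pos: [0.5306, 0.1787, 0.0965]
orientation: [0.0, 0.996, -0.085, -0.0]
wrist_force: [0.1, -0.2, -2.8]
gripper_width: 0.0281
```

Call:
play_rows(
  plan=[
    [[0,0,-0.0003],[0,0,0]],
    [[0,0,0],[0,0,0]],
  ],
)

```text
time_s: 18.85
tool_pos: [0.5307, 0.1787, 0.0963]
orientation: [-0.0, 0.996, -0.084, -0.0]
wrist_force: [-0.3, 0.6, -3.3]
gripper_width: 0.0275
```

Call:
play_rows(
  plan=[
    [[0,0,-0.0003],[0,0,0]],
    [[0,0,0],[0,0,0]],
  ],
)

```text
time_s: 19.05
tool_pos: [0.5307, 0.1788, 0.0961]
orientation: [-0.0, 0.996, -0.085, 0.0]
wrist_force: [-0.0, -0.4, -2.2]
gripper_width: 0.0279
```

Call:
play_rows(
  plan=[
    [[0,0,-0.0003],[0,0,0]],
    [[0,0,0],[0,0,0]],
  ],
)

```text
time_s: 19.25
tool_pos: [0.5308, 0.1788, 0.0961]
orientation: [-0.0, 0.996, -0.084, 0.0]
wrist_force: [-2.4, -0.3, -0.7]
gripper_width: 0.0278
```

Call:
play_rows(
  plan=[
    [[0,0,-0.0003],[0,0,0]],
    [[0,0,0],[0,0,0]],
  ],
)

```text
time_s: 19.45
tool_pos: [0.5308, 0.1788, 0.0961]
orientation: [-0.0, 0.996, -0.085, 0.0]
wrist_force: [-3.1, -1.6, 3.1]
gripper_width: 0.0279
```

Call:
play_rows(
  plan=[
    [[0,0,-0.0003],[0,0,0]],
    [[0,0,0],[0,0,0]],
  ],
)

```text
time_s: 19.65
tool_pos: [0.5308, 0.1788, 0.0961]
orientation: [0.0, 0.996, -0.084, 0.0]
wrist_force: [-4.0, -1.6, 5.5]
gripper_width: 0.0276
```

The tier is seated: force rises at TCP z 0.0961, so the underside is at about 29.5 mm, home height. Releasing.

Call:
play_rows(
  plan=[
    [[0,0,0],[0,0,0]],
    [[0,0,0],[0,0,0]],
    [[0,0,0],[0,0,0]],
    [[0,0,0],[0,0,0]],
    [[0,0,0],[0,0,0]],
    [[0,0,0],[0,0,0]],
    [[0,0,0],[0,0,0]],
    [[0,0,0],[0,0,0]],
  ],
  fingers=0.6,
)

```text
time_s: 20.45
tool_pos: [0.5307, 0.1787, 0.0951]
orientation: [-0.0, 0.996, -0.084, -0.0]
wrist_force: [0.2, -0.3, -0.3]
gripper_width: 0.0568
```

```bash
python3 rs.py;  python3 -c "
from h import *
d=snap('side','s8');cv2.imwrite('pics/z10.png',cv2.resize(d['image'][180:290,210:330,::-1],None,fx=5,fy=5,interpolation=cv2.INTER_CUBIC));snap('wrist','w8')"
```

```text
{'time_s': 20.45, 'tool_pos': [0.5307, 0.1787, 0.0951], 'orientation': [-0.0, 0.9964, -0.0845, -0.0], 'wrist_force': [0.2025, -0.319, -0.2513], 'wrist_torque': [-0.0118, -0.0093, 0.0043]}
```

View pics/w8.png

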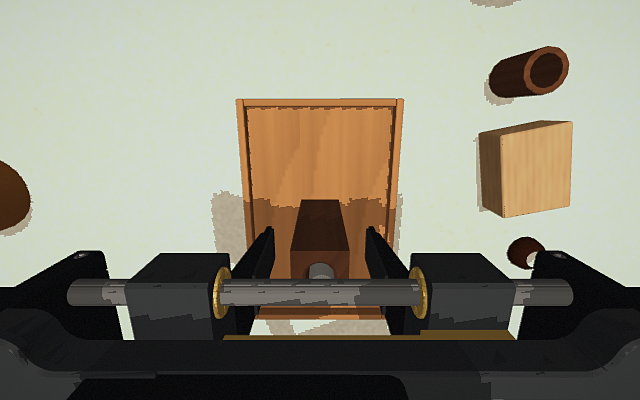

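The fingers are clear and the rod tip sticks out of the bore at px (320,270). I'll lift straight up and back off.

Call:
play_rows(
  plan=[
    [[0,0,0.004],[0,0,0]],
    [[0,0,0.01],[0,0,0]],
    [[0,0,0.02],[0,0,0]],
    [[0,0,0.03],[0,0,0]],
    [[0,0,0.03],[0,0,0]],
    [[0,0,0.03],[0,0,0]],
    [[0,0,0.02],[0,0,0]],
    [[-0.02,0,0.02],[0,0,0]],
    [[-0.04,0,0.01],[0,0,0]],
    [[-0.04,0,0],[0,0,0]],
    [[-0.03,0,0],[0,0,0]],
    [[-0.01,0,0],[0,0,0]],
  ],
)

```text
time_s: 21.75
tool_pos: [0.3891, 0.1789, 0.2704]
orientation: [-0.001, 0.996, -0.084, 0.001]
wrist_force: [0.3, -0.2, 0.5]
gripper_width: 0.0568
```

```bash
python3 rs.py;  python3 -c "
from h import *
d=snap('side','s9');cv2.imwrite('pics/z11.png',cv2.resize(d['image'][180:290,200:360,::-1],None,fx=5,fy=5,interpolation=cv2.INTER_CUBIC));snap('wrist','w9');snap('top','t9')"
```

```text
{'time_s': 21.75, 'tool_pos': [0.3891, 0.1789, 0.2704], 'orientation': [-0.0005, 0.9965, -0.084, 0.0011], 'wrist_force': [0.2775, -0.2291, 0.5111], 'wrist_torque': [0.0706, 0.0112, -0.0266]}
```

View pics/z11.png

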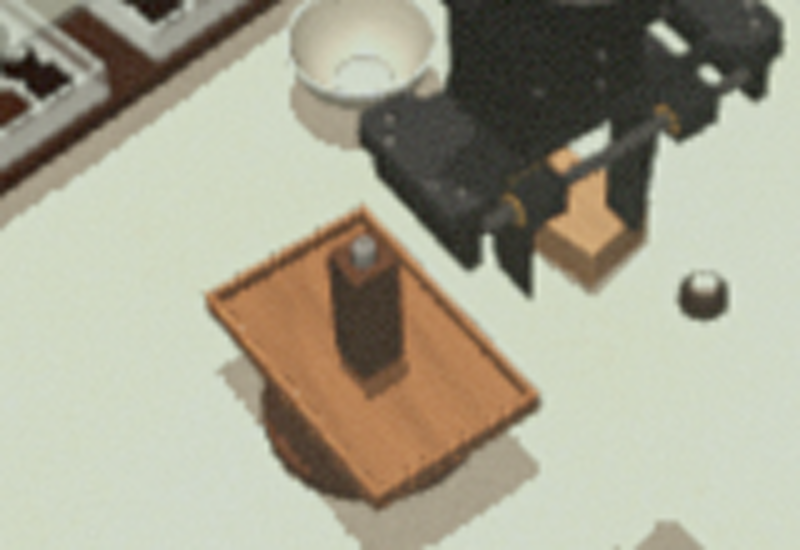

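View pics/w9.png

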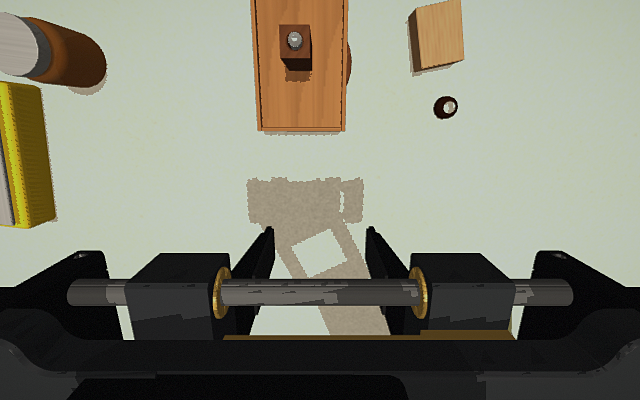

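View pics/t9.png

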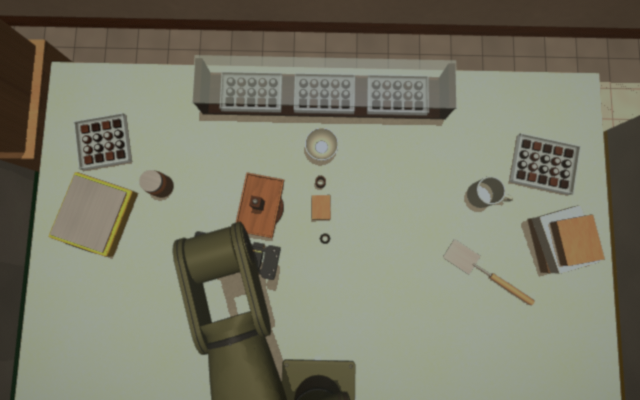

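The tier sits level on the stand with the rod tip out of the post (side px around 363,250 in the zoom). The bystanders are at the same top-view pixels as before. I'll let the arm settle and hand in.

Call:
play_rows(
  plan=[
    [[0,0,0],[0,0,0]],
    [[0,0,0],[0,0,0]],
    [[0,0,0],[0,0,0]],
    [[0,0,0],[0,0,0]],
    [[0,0,0],[0,0,0]],
  ],
)

```text
time_s: 22.4
tool_pos: [0.3909, 0.1787, 0.2689]
orientation: [0.0, 0.996, -0.085, -0.0]
wrist_force: [0.9, -0.1, -0.4]
gripper_width: 0.0569
```

```bash
python3 rs.py; python3 -c "
from h import *
print(close_job())"
```

```text
{'time_s': 22.4, 'tool_pos': [0.3909, 0.1787, 0.2689], 'orientation': [0.0001, 0.9964, -0.0846, -0.0003], 'wrist_force': [0.9414, -0.0613, -0.3926], 'wrist_torque': [0.0773, 0.0317, -0.0016]}
the job is handed in; nothing more can be done
None
```

The tier is fully home on the stand's seat and released, and the job was handed in at about 22.4 s.

I gripped the post, turned the tier to the bar direction seen in the cameras (about -0.17 rad), and lowered it level over the rod. The slot went over the bar without any contact.

- **Seating:** The seat was touched at about 3 mm/s or less. The underside was then at about 29.5 mm against the nominal 30 mm. The highest upward wrist reading I saw was about 5.5 N, roughly 9 N on the seat once the tier's 3.5 N weight is added. I read force only at the end of each move, so a brief peak in between would not show.
- **Release:** The fingers opened and the arm backed off, clear of everything.
- **Last pictures:** The tier looks level with the rod tip showing above the post. In the top view the other things on the counter have not visibly moved. The final height comes from the tool position at contact, not from a separate camera measurement.
- **Disagreement:** The three cameras differed by up to about 3 mm on where the rod is, so I used their average; no check failed.

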